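# Put the packing bench's desk things back in their own places

### The job

The four desk things stand in one another's places: put the tape roll in the middle of the round dish, the tape measure in the middle of the square tray, the stapler in the middle of the oblong tray, lying along it, and the carton of staples in the middle of the plate with the four corner pegs. Each place has room for one thing only, so use the empty card pad as a free spot when you need one. Leave all four upright on the floor of their places, let go of and still.

Things in the scene. Friction and masses are not known exactly. Their poses are not given: they have to be found in the camera images.
- tape_roll: small roll of brown packing tape, a thick ring lying flat: outer diameter 60 mm, hole 38 mm, height 45 mm, about 90 g (a much larger, empty-cored roll of 104 mm lying nearby is not it). Origin: centre of its underside; z up along its axis. Loose. Belongs in round_dish
- tape_measure: black tape-measure case standing on edge, 60 mm long (x; a small steel hook at the +x end adds 4 mm), 30 mm thick (y), 54 mm high, with a grey disc on both flat sides; about 200 g. Origin: centre of its underside; z up. Loose. Belongs in square_tray
- stapler: black desk stapler with a steel magazine, 104 mm long (x; the hinge is at the -x end), foot 34 mm wide and 8 mm high, upper arm 28 mm wide (y) between about 29 and 47 mm above its underside; about 220 g. Origin: centre of its underside; z up. Loose. Belongs in long_tray, lying along it
- carton: small brown closed carton of staples with a pale band over its top, rigid, 84 mm long (x), 50 mm wide (y), 40 mm high, about 160 g. Origin: centre of its underside; z up. Loose. Belongs on peg_board
- round_dish: round grey metal dish, outer diameter 136 mm at the rim, inside about 120 mm, rim 10 mm above the table; fixed to the table; its floor, on which things stand, is 4 mm above the table. Origin: centre of its underside, on the table; z up
- square_tray: square grey metal tray, 126 by 126 mm outside, walls 4 mm thick, rim 10 mm above the table; fixed to the table; its floor, on which things stand, is 4 mm above the table. Origin: centre of its underside, on the table; z up
- long_tray: oblong grey metal tray, 92 mm (x) by 172 mm (y, the long way) outside, walls 4 mm thick, rim 10 mm above the table; fixed to the table; its floor, on which things stand, is 4 mm above the table. Origin: centre of its underside, on the table; z up
- peg_board: square grey plate without a rim, 126 by 126 mm and 4 mm thick, with a short round dark peg (12 mm diameter, top 14 mm above the table) near each corner, 55 mm from the middle in x and y; fixed to the table; its floor, on which things stand, is 4 mm above the table. Origin: centre of its underside, on the table; z up
- card_pad: plain flat brown card pad, 120 by 120 mm and 4 mm thick, no rim, empty at the start: the free spot; fixed to the table; its floor, on which things stand, is 4 mm above the table. Origin: centre of its underside, on the table; z up

How it is judged:
At the end, for the whole second after the job is handed in: Roll in round dish, measure in square tray, stapler in oblong tray, carton on pegged plate: each within 15 mm of the middle, underside at most 4 mm above the floor, upright within 0.1 rad, at rest; stapler within 0.3 rad of the oblong tray's long direction, either way round (horizontal distance between tape_roll and round_dish below 0.015 m and z of tape_roll in the frame of round_dish below 0.008 m and angle between each of tape_roll, tape_measure, stapler, carton's own z axis and vertical below 0.1 rad and linear speed of each of tape_roll, tape_measure, stapler, carton below 0.02 m/s and angular speed of each of tape_roll, tape_measure, stapler, carton below 0.2 rad/s and horizontal distance between tape_measure and square_tray below 0.015 m and z of tape_measure in the frame of square_tray below 0.008 m and horizontal distance between stapler and long_tray below 0.015 m and z of stapler in the frame of long_tray below 0.008 m and horizontal distance between carton and peg_board below 0.015 m and z of carton in the frame of peg_board below 0.008 m and angle between the x axis of stapler and the y axis of long_tray, either way round below 0.3 rad); the robot touches nothing.
It also fails if it takes over 128 s, if anything falls off the work surface, if the arm or the gripper's body presses on something with over 40 N, if the wrist force passes 120 N, or if a joint passes its speed limit or range.

### The arm

A 6-joint arm with a two-finger parallel gripper is mounted at the origin on the work surface. World frame = base frame: x ahead of the robot, y to its left, z up, the work surface at z = 0. Lengths are in m, angles in rad, forces in N, time in s.
With the tool pointing down it reaches from about 0.25 to 0.725 m from the base axis. Payload 4 kg.
Tool frame: the origin (TCP) lies at the very end of the fingers, on their centre line; the grasp point (between the pads) lies 19 mm behind it; z points along the fingers, y is the direction in which the jaws open and shut (so a half turn about z gives the same grasp; the last joint's range is limited). The gripper opens to 85 mm and grips with 20 to 120 N. Pads are 22 mm wide; open, the fingers measure 114 mm over their backs; the gripper's body (76 mm by 85 mm) begins 54 mm behind the grasp point. The pads swing forward as they close: fully open they stand 13 mm farther back than shut.
Start: joints at [-1.33, 0.241, 0.005, 1.335, 0, 1.571], TCP at [0.119, -0.486, 0.231] pointing down, gripper open.
Joint ranges: [-2.72, 2.72], [-1.05, 1.87], [-1.09, 1.28], [-1.99, 2.15], [-1.42, 1.44], [-3.14, 3.14]. Speed limits (rad/s): [2.79, 2.79, 3.14, 3.14, 3.14, 3.14].

### API

Orientations are given as [roll, pitch, yaw] about the fixed x, y, z axes, in that order (R = Rz(yaw) Ry(pitch) Rx(roll)).
In Python, from rig import telemetry, vision, robot gives the robot as it stands.
- The arm moves only by the tool step_arm, never from a script. Its argument "increments" is one flat list of numbers, 7 for each row, row after row: the turn, a rotation vector about the world's x, y, z in degrees, then the shift along the world's x, y, z in mm, then the opening, from 0 (shut) to 1 (fully open). In form: [rx, ry, rz, tx, ty, tz, gripper, rx, ry, rz, tx, ty, tz, gripper, ...]. A call has 1 to 20 rows; each row shifts and turns the commanded pose from where the row before left it; what a row does not reach is not made up. A row lasts 1/8 s, in which the tool goes at most 62.5 mm and 10.7 degrees, less where a joint would pass 70% of its speed; a pose out of reach is approached as far as the arm can. A call with a gripper value outside its range is refused whole. The fingers move at their own pace and stop on an object; "force" is the grip in N (left out, the last holds). Time passes only in rows, so rows that do not move let the fingers close. It gives the time, the measured TCP pose, the force and the opening at its end, in the units of the state.
- telemetry.read_state(): the state, without advancing time (a new reading comes with each control period).
- vision.capture(name): name is "scene" or "top"; returns a dict with "img" (400x640x3 uint8, red, green, blue), "fx", "fy", "cx", "cy" (pixels), "dist" ([k1, k2, p1, p2, k3] as OpenCV has them; the pictures are not rectified), "camera_from_world" (4x4, takes a point from world to camera coordinates). Camera axes: x right, y up, looking along -z (the intrinsics and any distortion apply to the point x, -y, -z); pixel columns grow to the right and rows downward; lengths in m; the calibration is good to about 2 mm. A picture is of the moment at which its call begins. There is no depth.
- robot.finish_job(): hands the job in, once; it reports no verdict.
The state is a dict: "time": time; "q": joint angles; "qd": joint speeds; "joint_torque": joint torques, N m; "eef_pos": TCP position; "orientation": TCP orientation; "contact_force": force on the tool from outside, world axes, zero at the start; "moment": the same for the moment, N m; "width": opening from 0.0 (shut) to 1.0 (fully open).
Only numpy, scipy, OpenCV 4.12 (cv2) and the standard library are available. Lean on these libraries where they do the work, as an engineer would, in place of code of your own. Each camera call takes 0.05 s, during which the arm holds its last target.

## Working session

There is one attempt and no reset: what is moved stays moved. The work goes in short steps, Python scripts to look and compute and a tool call to move; the robot and the scene stay as the last step left them, time stands still between calls to the robot, and variables do not carry over. Pictures are saved under pics/ and viewed, and the job is handed in when it is done.

Besides the shell and the picture viewer there is one more tool, called as name(argument=value, ...) on one line, values as JSON. step_arm: Moves the arm, as the interface text tells. Its arguments: {"type":"object","properties":{"increments":{"type":"array","items":{"type":"number"}},"force":{"type":"number"}},"required":["increments"]}

```bash
mkdir -p pics; ls; cat > h.py <<'E'
import numpy as np, cv2
from rig import telemetry, vision, robot
def cap(n,save=None):
    c=vision.capture(n)
    if save: cv2.imwrite('pics/'+save+'.png',c['img'][:,:,::-1])
    return c
def proj(c,P):
    P=np.atleast_2d(np.array(P,float)); T=np.array(c['camera_from_world'])
    p=P@T[:3,:3].T+T[:3,3]; p=p*[1,-1,-1]
    K=np.array([[c['fx'],0,c['cx']],[0,c['fy'],c['cy']],[0,0,1]])
    return cv2.projectPoints(p,np.zeros(3),np.zeros(3),K,np.array(c['dist'],float))[0].reshape(-1,2)
def unproj(c,uv,z):
    uv=np.array(uv,float).reshape(-1,1,2); T=np.array(c['camera_from_world'])
    K=np.array([[c['fx'],0,c['cx']],[0,c['fy'],c['cy']],[0,0,1]])
    n=cv2.undistortPoints(uv,K,np.array(c['dist'],float)).reshape(-1,2)
    d=np.c_[n[:,0],-n[:,1],-np.ones(len(n))]@T[:3,:3]
    o=-T[:3,:3].T@T[:3,3]
    z=np.broadcast_to(z,(len(n),))
    return o+d*((z-o[2])/d[:,2])[:,None]
E
python3 - <<'E'
from h import *
for n in ('scene','top'):
    c=cap(n,n+'0'); T=np.array(c['camera_from_world']); print(n,-T[:3,:3].T@T[:3,3],c['fx'],c['dist']); 
s=telemetry.read_state(); print(s)
E
```

```text
pics
scene [ 1.22658224 -0.02513177  0.56308481] 436.3883370028901 [-0.07218746  0.          0.          0.          0.        ]
top [ 0.45989753 -0.00970032  0.78561889] 377.05379598954613 [-0.07819869  0.          0.          0.          0.        ]
{'time': 0.1, 'q': array([-1.33001478e+00,  2.41316482e-01,  3.87426573e-03,  1.33522973e+00,
       -1.12551746e-05,  1.57084085e+00]), 'qd': array([-1.83254786e-04, -1.67655222e-03,  2.06115982e-03,  1.67845200e-04,
        7.65748428e-05,  5.54523673e-04]), 'joint_torque': array([ 7.97664279e-05, -3.73138618e+01,  2.53009987e+01,  1.08754853e-02,
       -1.21332632e-04,  5.56230475e-06]), 'eef_pos': array([ 0.11909159, -0.48502314,  0.23051841]), 'orientation': array([-3.13971704e+00,  1.13386659e-05,  2.40737041e-01]), 'contact_force': array([0.31178888, 0.42181548, 0.25550464]), 'moment': array([0.02194074, 0.00034382, 0.02982115]), 'width': 0.9973843130968386}
```

View pics/top0.png

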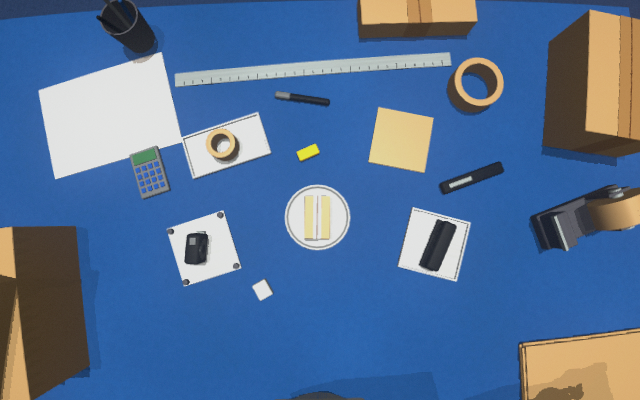

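View pics/scene0.png

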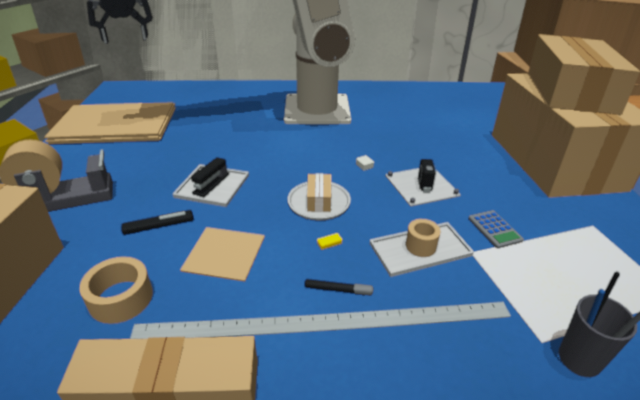

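```bash
python3 - <<'E'
import cv2
im=cv2.imread('pics/top0.png')
def crop(x,y,w,h,n,f): cv2.imwrite(f'pics/{n}.png',cv2.resize(im[y:y+h,x:x+w],None,fx=f,fy=f,interpolation=cv2.INTER_CUBIC))
crop(160,100,120,90,'c_roll',6)
crop(155,205,100,90,'c_meas',6)
crop(270,175,100,80,'c_cart',7)
crop(385,200,100,90,'c_stap',6)
crop(355,95,100,90,'c_pad',6)
E
```

```text
(no output)
```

View pics/c_roll.png

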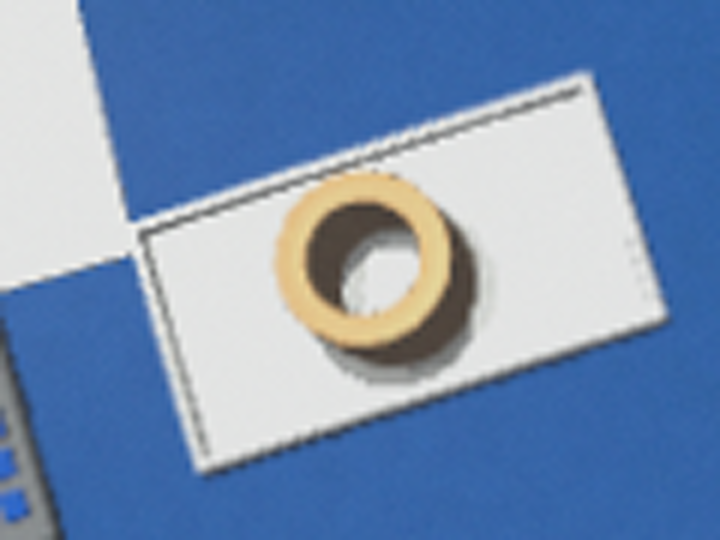

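View pics/c_meas.png

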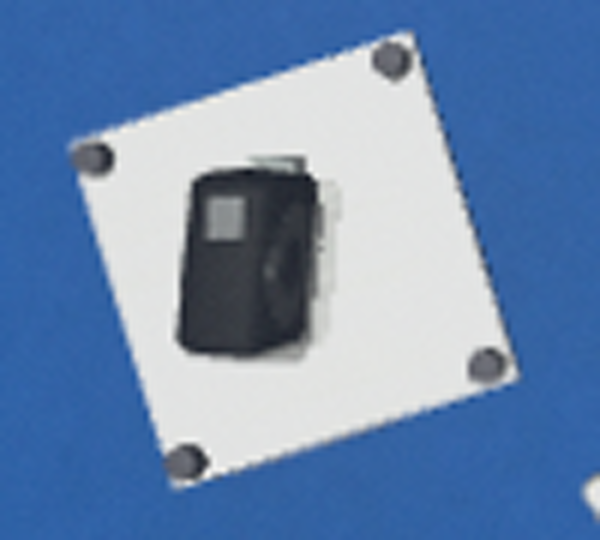

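View pics/c_cart.png

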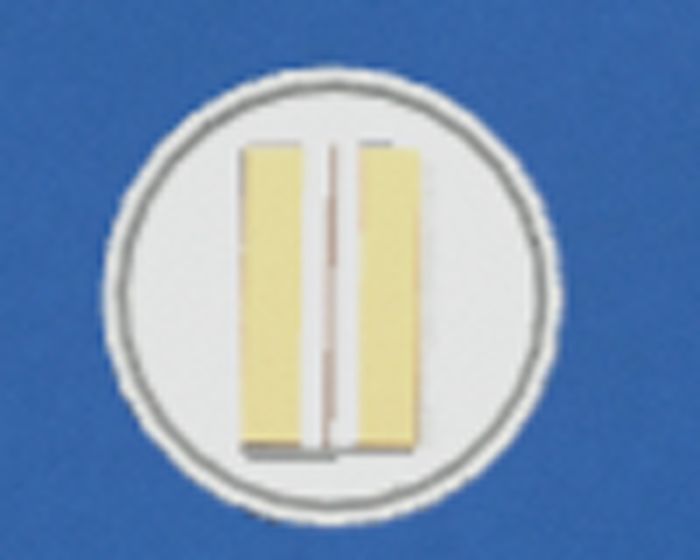

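View pics/c_stap.png

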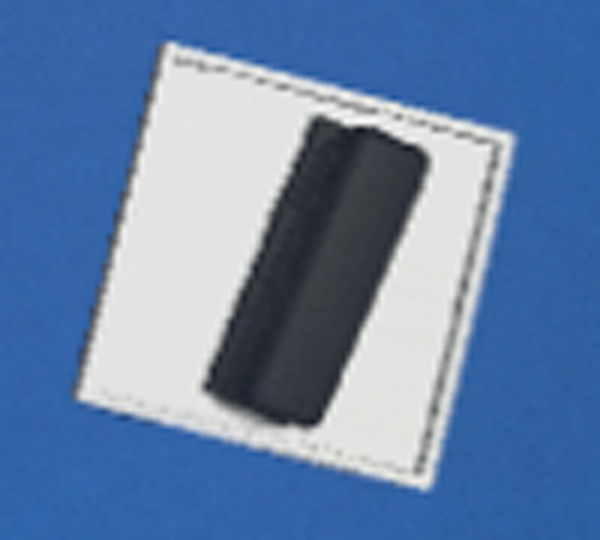

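View pics/c_pad.png

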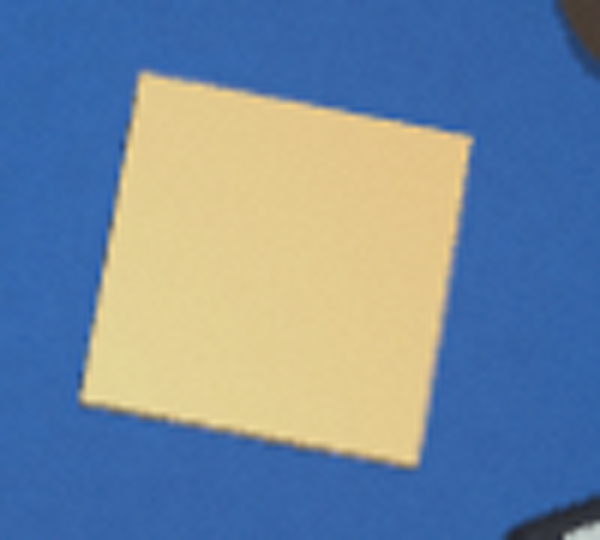

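```bash
cat > fit.py <<'E'
from h import *
from scipy.optimize import least_squares
def uv(pts,x0,y0,f): return (np.array(pts,float)+.5)/f-.5+[x0,y0]
def rect(c,uvp,z,L,W):
    """fit x,y,yaw of a L x W rectangle; uvp in order (+,+),(+,-),(-,-),(-,+)"""
    loc=np.array([[1,1],[1,-1],[-1,-1],[-1,1]])*[L/2,W/2]
    Q=unproj(c,uvp,z)[:,:2]
    def r(p):
        cs,s=np.cos(p[2]),np.sin(p[2]); return (loc@np.array([[cs,s],[-s,cs]])+p[:2]-Q).ravel()
    d=Q[0]+Q[1]-Q[2]-Q[3]
    o=least_squares(r,[*Q.mean(0),np.arctan2(d[1],d[0])])
    return o.x, np.abs(o.fun).max()*1000
def show(n,x): print(n,'x %.1f y %.1f yaw %.1f'%(x[0][0]*1e3,x[0][1]*1e3,np.degrees(x[0][2])),'res mm %.1f'%x[1])
E
python3 - <<'E'
from fit import *
c=cap('top')
# order: top-left is +x,+y ; top-right +x,-y ; bottom-right ; bottom-left
show('long',rect(c,uv([[132,225],[590,70],[670,320],[200,474]],160,100,6),.010,.092,.172))
show('peg',rect(c,uv([[70,145],[412,32],[520,380],[175,490]],155,205,6),.004,.126,.126))
show('pegs',rect(c,uv([[97,158],[393,60],[488,364],[190,461]],155,205,6),.014,.110,.110))
show('sq',rect(c,uv([[163,42],[517,133],[434,490],[78,401]],385,200,6),.010,.126,.126))
show('pad',rect(c,uv([[140,72],[472,137],[419,467],[80,403]],355,95,6),.004,.120,.120))
show('carton',rect(c,uv([[243,148],[420,150],[416,447],[243,441]],270,175,7),.044,.084,.050))
print('dish',unproj(c,uv([[333,296]],270,175,7),.010)*1e3)
print('roll',unproj(c,uv([[364,260]],160,100,6),.049)*1e3)
print('stap arm',unproj(c,uv([[368,130],[428,157],[315,427],[262,408]],385,200,6),.051)*1e3)
print('meas',unproj(c,uv([[197,172],[180,345]],155,205,6),.058)*1e3)
E
```

```text
long x 624.3 y 185.1 yaw 17.0 res mm 1.2
peg x 409.3 y 234.4 yaw 17.0 res mm 0.5
pegs x 410.3 y 231.9 yaw 17.1 res mm 1.0
sq x 409.2 y -244.3 yaw -15.4 res mm 0.8
pad x 629.6 y -183.4 yaw -11.8 res mm 0.4
carton x 469.5 y -3.2 yaw -1.7 res mm 1.2
dish [[469.977284    -3.59559687  10.        ]]
roll [[620.07878746 186.28443883  49.        ]]
stap arm [[ 455.56273752 -256.11492491   51.        ]
 [ 446.28993132 -275.75396237   51.        ]
 [ 359.69000395 -235.35675422   51.        ]
 [ 366.31741156 -218.11574575   51.        ]]
meas [[442.07446024 248.92783142  58.        ]
 [386.33687362 254.8078932   58.        ]]
```

```bash
cat >> fit.py <<'E'
def boxpts(x,y,yaw,L,W,z0,z1):
    a=np.radians(yaw);R=np.array([[np.cos(a),-np.sin(a)],[np.sin(a),np.cos(a)]])
    loc=np.array([[1,1],[1,-1],[-1,-1],[-1,1]])*[L/2,W/2]@R.T+[x,y]
    return np.r_[np.c_[loc,[z0]*4],np.c_[loc,[z1]*4]]
def overlay(c,boxes,x0,y0,w,h,f,name):
    im=cv2.resize(c['img'][y0:y0+h,x0:x0+w,::-1],None,fx=f,fy=f,interpolation=cv2.INTER_CUBIC)
    for b,col in boxes:
        p=((proj(c,boxpts(*b))-[x0,y0]+.5)*f-.5).round().astype(int)
        for i in range(4):
            for a,d in ((i,(i+1)%4),(4+i,4+(i+1)%4),(i,4+i)):
                cv2.line(im,tuple(map(int,p[a])),tuple(map(int,p[d])),col,1)
    cv2.imwrite('pics/'+name+'.png',im)
E
python3 - <<'E'
from fit import *
R=(0,0,255);G=(0,255,0)
B=[((407,-246,-24,104,34,4,12),G),((407,-246,-24,104,28,33,51),R),((412.6,237,-6,60,30,4,58),R),((469.5,-3.2,-1.7,84,50,4,44),R),((620,186,0,60,60,4,49),R)]
B=[((b[0]/1e3,b[1]/1e3,b[2],*[v/1e3 for v in b[3:]]),k) for b,k in B]
c=cap('top'); s=cap('scene')
overlay(c,B,385,200,100,90,6,'o1'); overlay(c,B,155,205,100,90,6,'o2')
overlay(s,B,160,140,340,130,2,'o3')
import numpy as np
a=cv2.imread('pics/o1.png');b=cv2.imread('pics/o2.png'); d=cv2.imread('pics/o3.png')
cv2.imwrite('pics/o12.png',cv2.resize(np.hstack([a,b]),(800,360)))
E
```

```text
(no output)
```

View pics/o12.png

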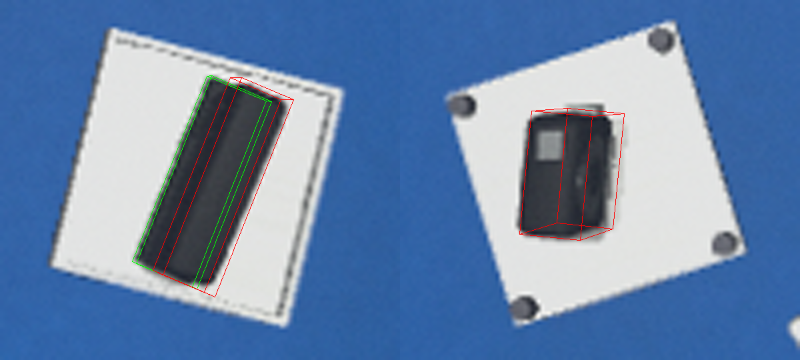

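View pics/o3.png

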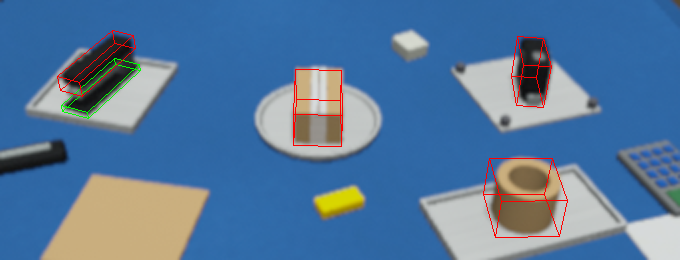

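step_arm(increments=[0,0,0.2,31.3,41.95,-5,1,0,0,0.2,31.3,41.95,-5,1,0,0,0.2,31.3,41.95,-5,1,0,0,0.2,31.3,41.95,-5,1,0,0,0.2,31.3,41.95,-5,1,0,0,0.2,31.3,41.95,-5,1,0,0,0.2,31.3,41.95,-5,1,0,0,0.2,31.3,41.95,-5,1,0,0,0.2,31.3,41.95,-5,1,0,0,0.2,31.3,41.95,-5,1,0,0,0.2,31.3,41.95,-5,1,0,0,0.2,31.3,41.95,-5,1,0,0,0.2,31.3,41.95,-5,1,0,0,0.2,31.3,41.95,-5,1,0,0,0.2,31.3,41.95,-5,1,0,0,0.2,31.3,41.95,-5,1,0,0,0,0,0,0,1,0,0,0,0,0,0,1], force=40)

```text
time: 2.5
eef_pos: [0.6194, 0.1854, 0.1505]
orientation: [3.141, 0.002, 0.297]
contact_force: [-1.1, 0.1, 0.7]
width: 0.997
```

```bash
python3 - <<'E'
from fit import *
c=cap('top'); s=cap('scene')
a=cv2.resize(c['img'][80:240,140:300,::-1],None,fx=2.5,fy=2.5); b=cv2.resize(s['img'][110:270,330:490,::-1],None,fx=2.5,fy=2.5)
cv2.imwrite('pics/g1.png',np.hstack([a,b])); print(telemetry.read_state()['eef_pos'])
E
```

```text
[0.61947563 0.18455179 0.15162268]
```

View pics/g1.png

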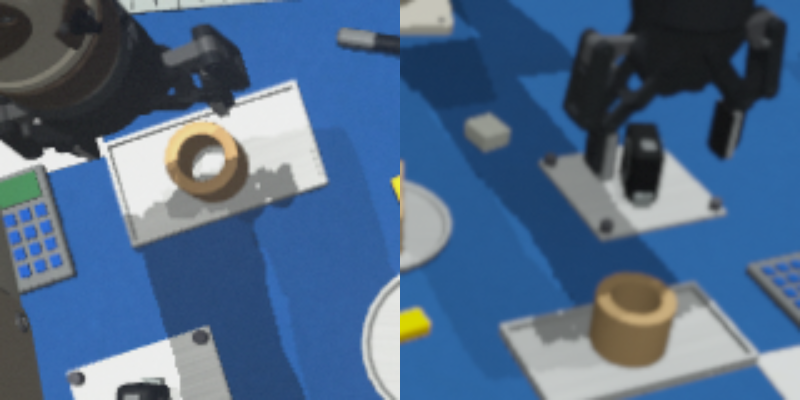

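step_arm(increments=[0,0,0,0.1,0.2,-18,1,0,0,0,0.1,0.2,-18,1,0,0,0,0.1,0.2,-18,1,0,0,0,0.1,0.2,-18,1,0,0,0,0.1,0.2,-18,1,0,0,0,0,0,-15,1,0,0,0,0,0,-12,1,0,0,0,0,0,-12,1,0,0,0,0,0,-9,1,0,0,0,0,0,0,1])

```text
time: 3.85
eef_pos: [0.6199, 0.1865, 0.0123]
orientation: [3.142, 0.002, 0.297]
contact_force: [-0.3, -0.2, -0.6]
width: 0.997
```

```bash
python3 - <<'E'
from fit import *
c=cap('top'); s=cap('scene')
a=cv2.resize(c['img'][80:240,140:300,::-1],None,fx=2.5,fy=2.5); b=cv2.resize(s['img'][150:290,340:480,::-1],None,fx=20/7,fy=20/7)
cv2.imwrite('pics/g2.png',np.hstack([a,b])); print(telemetry.read_state()['eef_pos'])
E
```

```text
[0.62074895 0.18676659 0.01347297]
```

View pics/g2.png

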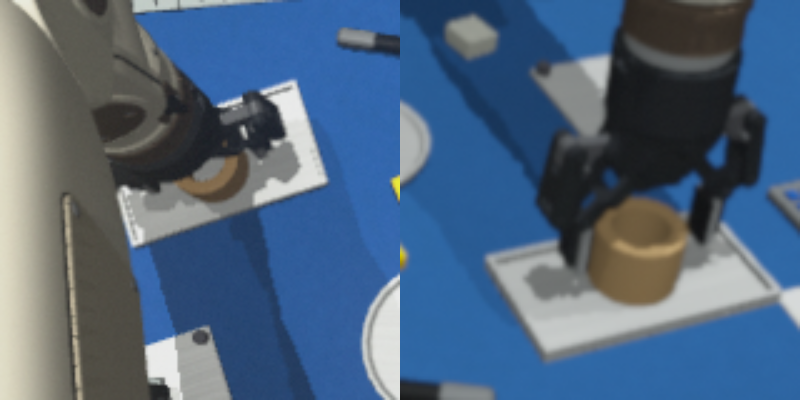

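step_arm(increments=[0,0,0,0,0,0,0,0,0,0,0,0,0,0,0,0,0,0,0,0,0,0,0,0,0,0,0,0,0,0,0,0,0,0,0,0,0,0,0,0,0,0,0,0,0,0,0,5,0,0,0,0,0,0,10,0,0,0,0,0,0,10,0,0,0,0,0,0,15,0,0,0,0,0,0,20,0,0,0,0,0,0,20,0,0,0,0,0,0,20,0,0,0,0,0,0,0,0], force=40)

```text
time: 5.7
eef_pos: [0.6222, 0.1871, 0.1163]
orientation: [3.142, -0.005, 0.297]
contact_force: [-0.0, -0.3, -0.8]
width: 0.684
```

step_arm(increments=[0,0,0,1,-25,0,0,0,0,0,1,-45,0,0,0,0,0,1,-45,0,0,0,0,0,1,-45,0,0,0,0,0,1,-45,0,0,0,0,0,1,-45,0,0,0,0,0,1,-45,0,0,0,0,0,1,-45,0,0,0,0,0,0.5,-30,0,0,0,0,0,0,0,0,0,0,0,0,0,0,0,0])

```text
time: 7.08
eef_pos: [0.6285, -0.1829, 0.1126]
orientation: [-3.14, 0.001, 0.297]
contact_force: [-0.3, 0.7, -1.0]
width: 0.686
```

```bash
python3 - <<'E'
from fit import *
for i in range(4): print(telemetry.read_state()['eef_pos'])
s=cap('scene')
print(telemetry.read_state()['eef_pos'],telemetry.read_state()['orientation'])
b=cv2.resize(s['img'][150:290,140:340,::-1],None,fx=4,fy=4)
cv2.imwrite('pics/g3.png',b)
E
```

```text
[ 0.62853381 -0.18288238  0.11257038]
[ 0.62853381 -0.18288238  0.11257038]
[ 0.62853381 -0.18288238  0.11257038]
[ 0.62853381 -0.18288238  0.11257038]
[ 0.62871392 -0.18236899  0.11273977] [-3.14058279e+00  8.32396540e-04  2.97531863e-01]
```

View pics/g3.png

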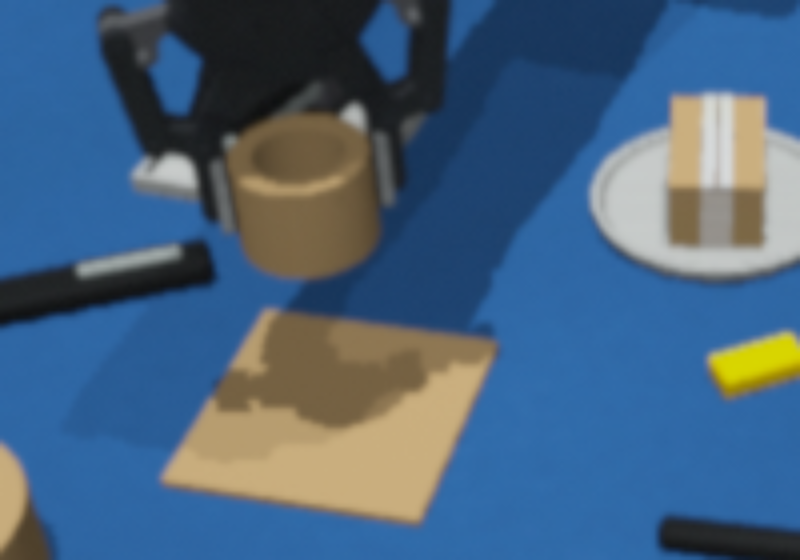

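step_arm(increments=[0,0,0,0.2,0,-20,0,0,0,0,0.2,0,-20,0,0,0,0,0.2,0,-20,0,0,0,0,0.2,0,-15,0,0,0,0,0.2,0,-12,0,0,0,0,0,0,-7,0,0,0,0,0,0,-4,0,0,0,0,0,0,-1.5,0,0,0,0,0,0,0,0,0,0,0,0,0,0,1,0,0,0,0,0,0,1,0,0,0,0,0,0,1,0,0,0,0,0,0,1])

```text
time: 8.75
eef_pos: [0.6301, -0.1834, 0.0138]
orientation: [3.142, -0.0, 0.297]
contact_force: [-0.1, -0.2, 0.3]
width: 0.995
```

step_arm(increments=[0,0,0,0,0,10,1,0,0,0,0,0,20,1,0,0,0,0,0,30,1,0,0,0,0,0,30,1,0,0,0,0,0,20,1,0,0,-5,-27.9,-7.6,0,1,0,0,-6,-27.9,-7.6,0,1,0,0,-6,-27.9,-7.6,0,1,0,0,-6,-27.9,-7.6,0,1,0,0,-6,-27.9,-7.6,0,1,0,0,-6,-27.9,-7.6,0,1,0,0,-6,-27.9,-7.6,0,1,0,0,0,-27.9,-7.6,0,1,0,0,0,0,0,0,1,0,0,0,0,0,0,1])

```text
time: 10.62
eef_pos: [0.4079, -0.2445, 0.1246]
orientation: [-3.141, -0.002, -0.419]
contact_force: [-0.0, 0.0, 0.2]
width: 1.001
```

```bash
python3 - <<'E'
from fit import *
c=cap('top'); s=cap('scene')
a=cv2.resize(c['img'][80:300,340:540,::-1],None,fx=2,fy=2); b=cv2.resize(s['img'][130:290,140:300,::-1],None,fx=2.75,fy=2.75)
cv2.imwrite('pics/g4.png',np.hstack([a,b])); print(telemetry.read_state()['eef_pos'],np.degrees(telemetry.read_state()['orientation']))
E
```

```text
[ 0.40801072 -0.2442393   0.12421318] [-1.79996971e+02 -8.10544417e-02 -2.39591082e+01]
```

View pics/g4.png

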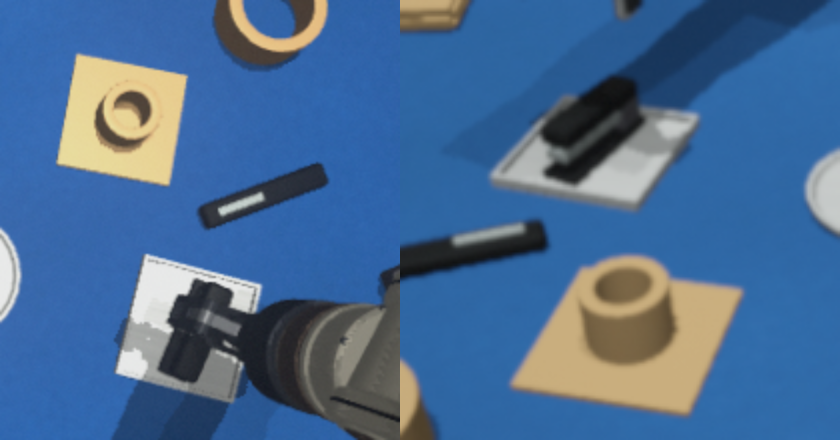

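step_arm(increments=[0,0,0,-0.2,0,-20,0.7,0,0,0,-0.2,0,-20,0.7,0,0,0,-0.2,0,-20,0.7,0,0,0,-0.2,0,-16,0.7,0,0,0,0,0,-14,0.7,0,0,0,0,0,-9,0.7,0,0,0,0,0,-4.5,0.7,0,0,0,0,0,0,0.7])

```text
time: 11.72
eef_pos: [0.4061, -0.2442, 0.0203]
orientation: [-3.142, 0.0, -0.419]
contact_force: [0.1, 0.0, 0.4]
width: 0.699
```

```bash
python3 - <<'E'
from fit import *
s=cap('scene')
b=cv2.resize(s['img'][110:230,150:280,::-1],None,fx=5,fy=5)
cv2.imwrite('pics/g5.png',b); print(telemetry.read_state()['eef_pos'])
E
```

```text
[ 0.40628632 -0.24431377  0.02053464]
```

View pics/g5.png

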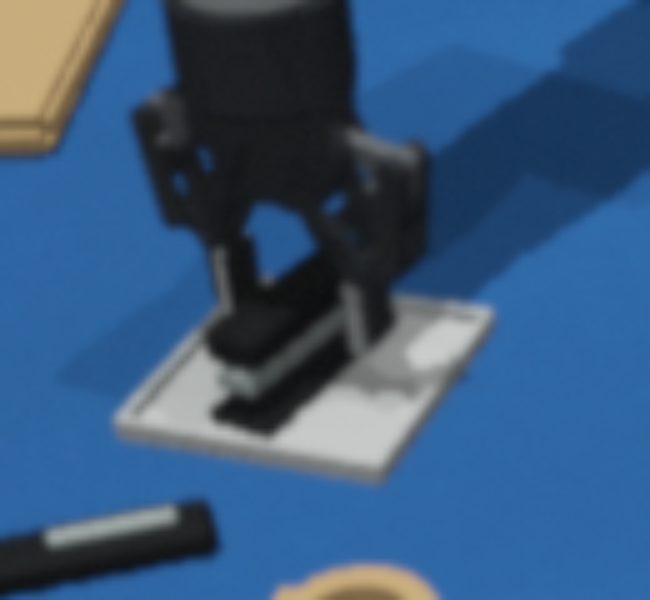

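step_arm(increments=[0,0,0,0,0,0,0,0,0,0,0,0,0,0,0,0,0,0,0,0,0,0,0,0,0,0,0,0,0,0,0,0,0,0,0,0,0,0,0,0,0,0,0,0,0,0,0,5,0,0,0,0,0,0,10,0,0,0,0,0,0,15,0,0,0,0,0,0,20,0,0,0,0,0,0,25,0,0,0,0,0,0,15,0,0,0,0,0,0,10,0,0,0,0,0,0,0,0], force=60)

```text
time: 13.52
eef_pos: [0.4064, -0.2443, 0.1209]
orientation: [3.142, -0.001, -0.419]
contact_force: [0.5, 0.7, -2.3]
width: 0.321
```

```bash
python3 - <<'E'
from fit import *
s=cap('scene')
b=cv2.resize(s['img'][70:230,130:300,::-1],None,fx=3.5,fy=3.5)
cv2.imwrite('pics/g6.png',b); print(telemetry.read_state()['eef_pos'])
E
```

```text
[ 0.40595898 -0.24407809  0.12023414]
```

View pics/g6.png

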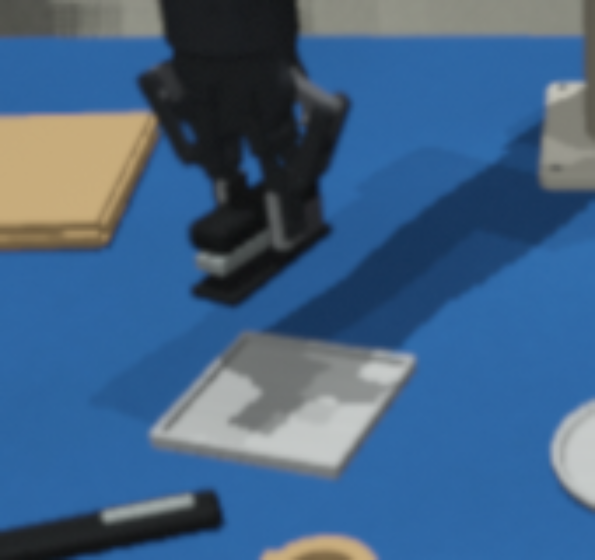

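step_arm(increments=[0,0,-4.1,18.2,35.8,0,0,0,0,-4.1,18.2,35.8,0,0,0,0,-4.1,18.2,35.8,0,0,0,0,-4.1,18.2,35.8,0,0,0,0,-4.1,18.2,35.8,0,0,0,0,-4.1,18.2,35.8,0,0,0,0,-4.1,18.2,35.8,0,0,0,0,-4.1,18.2,35.8,0,0,0,0,-4.1,18.2,35.8,0,0,0,0,-4.1,18.2,35.8,0,0,0,0,-4,18.2,35.8,0,0,0,0,-4,18.2,35.8,0,0,0,0,0,0,0,0,0,0,0,0,0,0,0,0])

```text
time: 15.32
eef_pos: [0.3713, -0.1824, 0.1217]
orientation: [-2.788, 0.007, -0.712]
contact_force: [0.5, -0.6, -2.1]
width: 0.32
```

```bash
python3 - <<'E'
from fit import *
print(telemetry.read_state()['eef_pos'],np.degrees(telemetry.read_state()['orientation']))
c=cap('top');s=cap('scene')
B=[((.6243,.1851,-73,.104,.034,.104,.112),(0,255,0)),((.6243,.1851,-73,.104,.028,.133,.151),(0,0,255))]
overlay(s,B,340,130,160,150,4,'g7')
print(telemetry.read_state()['eef_pos'],np.degrees(telemetry.read_state()['orientation']))
E
```

```text
[ 0.3713353  -0.18242362  0.12169364] [-159.76514239    0.42106686  -40.81063397]
[ 0.37158615 -0.18237107  0.12168383] [-159.76620831    0.42361386  -40.77908285]
```

View pics/g7.png

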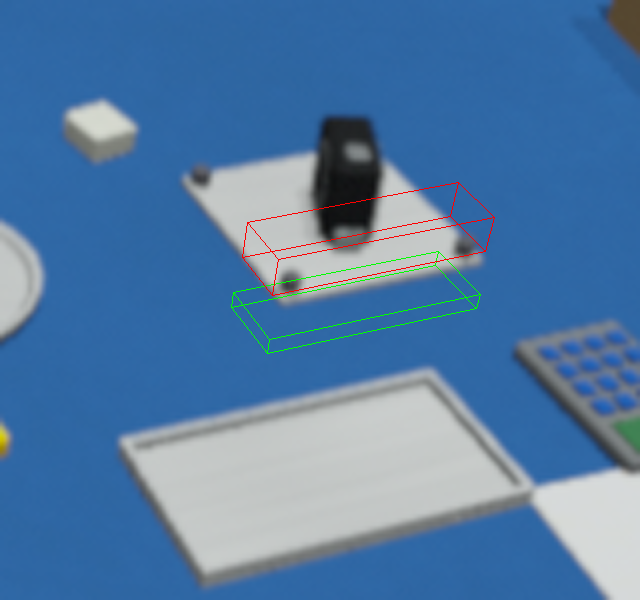

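```bash
python3 - <<'E'
from fit import *
s=telemetry.read_state();print(s['q'],s['qd'],s['contact_force'],s['moment'],s['width'])
t=cap('scene'); cv2.imwrite('pics/g8.png',cv2.resize(t['img'][:300,100:480,::-1],None,fx=2,fy=2))
E
```

```text
[-0.71263371  0.16161755 -0.45474073  0.96216487  0.35313945  3.14062875] [ 3.65937499e-03  2.28916133e-03  1.50259435e-03  9.77684958e-05
 -1.20708292e-03 -8.00469676e-04] [ 0.24553719 -0.36737871 -1.51830112] [-0.41043211  0.24716891 -0.0150828 ] 0.31536902030575636
```

View pics/g8.png

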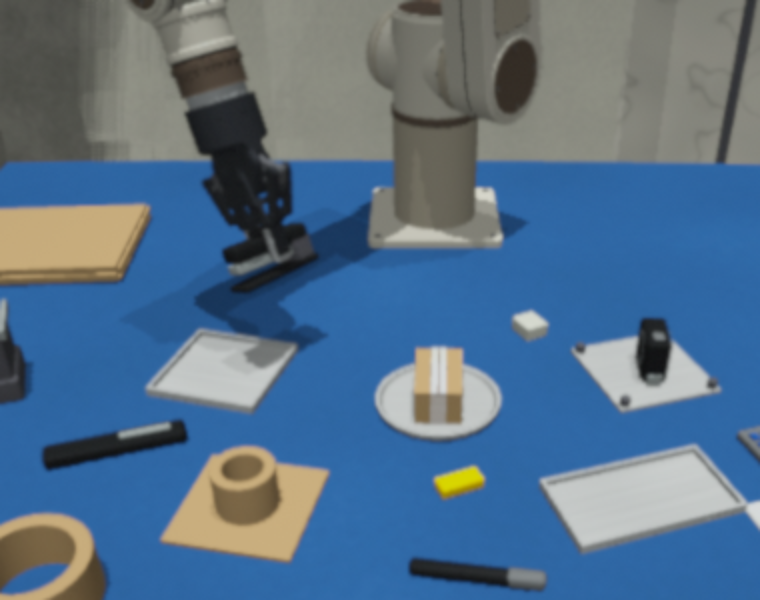

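```bash
python3 - <<'E'
from h import *
from scipy.spatial.transform import Rotation as R
o=telemetry.read_state()['orientation']
v=(R.from_euler('xyz',[180,0,-10],degrees=True)*R.from_euler('xyz',o).inv()).as_rotvec(degrees=True);print(v)
E
```

```text
[-18.68908042   8.38575152  30.52336405]
```

step_arm(increments=[-3.74,1.68,6.1,0,0,0,0,-3.74,1.68,6.1,0,0,0,0,-3.74,1.68,6.1,0,0,0,0,-3.74,1.68,6.1,0,0,0,0,-3.74,1.68,6.1,0,0,0,0,0,0,0,0,0,0,0,0,0,0,0,0,0,0])

```text
time: 16.35
eef_pos: [0.3712, -0.182, 0.1214]
orientation: [-3.141, 0.0, -0.177]
contact_force: [0.2, -0.1, -1.8]
width: 0.322
```

```bash
python3 - <<'E'
from fit import *
from scipy.spatial.transform import Rotation as R
s=telemetry.read_state();print(s['eef_pos'],np.degrees(s['orientation']),s['q'])
print((R.from_euler('xyz',[180,0,np.degrees(s['orientation'][2])],degrees=True)*R.from_euler('xyz',s['orientation']).inv()).as_rotvec(degrees=True))
E
```

```text
[ 0.37118088 -0.18196382  0.12138279] [-1.79958313e+02  2.60769068e-02 -1.01262652e+01] [-4.56221986e-01  1.58798099e-01 -4.02340947e-01  1.01029546e+00
  5.73793204e-04  2.86210732e+00]
[-4.56225070e-02 -1.83413560e-02  9.48647867e-06]
```

step_arm(increments=[0,0,8.36,18.1,26.2,0,0,0,0,8.36,18.1,26.2,0,0,0,0,8.36,18.1,26.2,0,0,0,0,8.36,18.1,26.2,0,0,0,0,8.36,18.1,26.2,0,0,0,0,8.36,18.1,26.2,0,0,0,0,8.36,18.1,26.2,0,0,0,0,8.36,18.1,26.2,0,0,0,0,8.36,18.1,26.2,0,0,0,0,8.36,18.1,26.2,0,0,0,0,8.36,18.1,26.2,0,0,0,0,8.36,18.1,26.2,0,0,0,0,8.36,18.1,26.2,0,0,0,0,8.36,18.1,26.2,0,0,0,0,0,0,0,0,0,0,0,0,0,0,0,0])

```text
time: 18.35
eef_pos: [0.624, 0.1837, 0.1206]
orientation: [-3.14, 0.0, 1.865]
contact_force: [-0.7, -0.3, -1.8]
width: 0.318
```

```bash
python3 - <<'E'
from fit import *
s=telemetry.read_state();print(s['eef_pos'],np.degrees(s['orientation']),s['q'])
s=cap('scene')
B=[((.6243,.1851,-73,.104,.034,.104,.112),(0,255,0)),((.6243,.1851,-73,.104,.028,.133,.151),(0,0,255))]
overlay(s,B,340,130,160,150,4,'g9')
E
```

```text
[0.62397735 0.18368498 0.12061804] [-1.79905009e+02  2.60757491e-02  1.06842002e+02] [ 2.86508824e-01  6.01409839e-01  2.64253312e-01  1.23529428e+00
 -4.67428454e-04  1.56335753e+00]
```

View pics/g9.png

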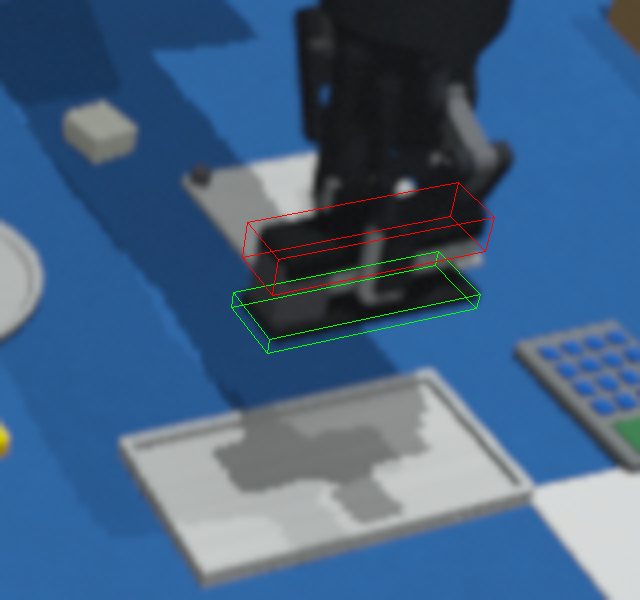

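step_arm(increments=[0,0,0,0,0.4,-20,0,0,0,0,0,0.4,-20,0,0,0,0,0,0.4,-20,0,0,0,0,0,0,-15,0,0,0,0,0,0,-12,0,0,0,0,0,0,-7,0,0,0,0,0,0,-4,0,0,0,0,0,0,-2,0,0,0,0,0,0,0,0,0,0,0,0,0,0,0,0,0,0,0,0,0,0.7,0,0,0,0,0,0,0.7,0,0,0,0,0,0,0.7,0,0,0,0,0,10,0.7,0,0,0,0,0,20,0.7,0,0,0,0,0,30,0.7,0,0,0,0,0,40,0.7,0,0,0,0,0,20,0.7])

```text
time: 20.65
eef_pos: [0.6258, 0.1863, 0.1453]
orientation: [3.136, 0.001, 1.867]
contact_force: [-0.6, 0.3, 0.3]
width: 0.704
```

step_arm(increments=[0,0,8.4,-26.7,6.5,0,0.8,0,0,8.4,-26.7,6.5,0,0.8,0,0,8.4,-26.7,6.5,0,0.8,0,0,8.4,-26.7,6.5,0,0.8,0,0,8.4,-26.7,6.5,0,0.8,0,0,8.4,-26.7,6.5,0,0.8,0,0,8.4,-26.7,6.5,0,0.8,0,0,8.4,-26.7,6.5,0,0.8,0,0,0,0,0,0,0.8,0,0,0,0,0,0,0.8])

```text
time: 21.9
eef_pos: [0.4118, 0.2382, 0.1423]
orientation: [3.14, 0.003, 3.039]
contact_force: [0.2, 0.5, 0.5]
width: 0.799
```

```bash
python3 - <<'E'
from fit import *
s=telemetry.read_state();print(s['eef_pos'],np.degrees(s['orientation']),s['q'])
s=cap('scene');c=cap('top')
B=[((.6243,.1851,-73,.104,.034,.004,.012),(0,255,0)),((.6243,.1851,-73,.104,.028,.033,.051),(0,0,255))]
overlay(s,B,340,90,160,180,3,'t1');overlay(c,B,160,100,120,180,3,'t2')
cv2.imwrite('pics/g10.png',np.hstack([cv2.imread('pics/t1.png'),cv2.imread('pics/t2.png')])[:,:800])
E
```

```text
[0.41178994 0.23819798 0.14227624] [1.79924328e+02 1.45660979e-01 1.74099983e+02] [ 5.24690191e-01  2.51126979e-01 -2.22350071e-01  1.09448597e+00
 -4.23966497e-04  6.27662629e-01]
```

View pics/g10.png

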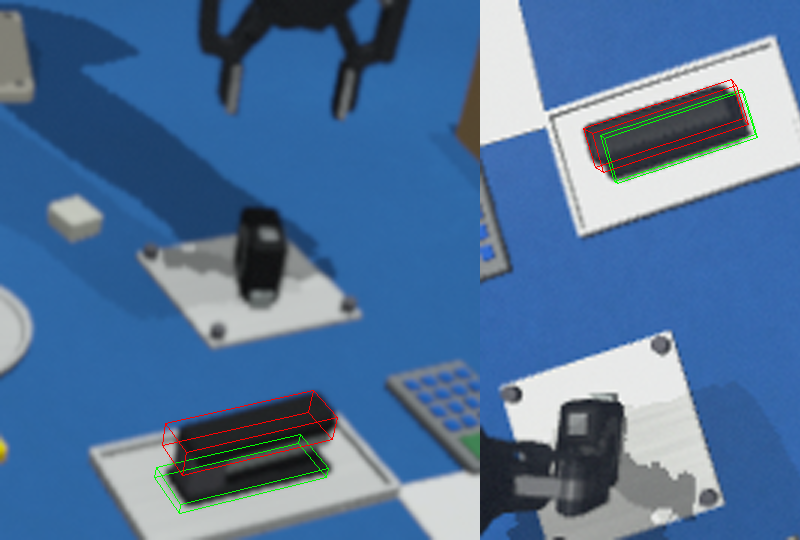

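step_arm(increments=[0,0,0,0,0,-25,0.8,0,0,0,0,0,-25,0.8,0,0,0,0,0,-20,0.8,0,0,0,0,0,-20,0.8,0,0,0,0,0,-15,0.8,0,0,0,0,0,-12,0.8,0,0,0,0,0,-6,0.8,0,0,0,0,0,0,0.8])

```text
time: 23.0
eef_pos: [0.4109, 0.2377, 0.0182]
orientation: [-3.142, 0.0, 3.04]
contact_force: [0.4, -0.6, -0.2]
width: 0.799
```

```bash
python3 - <<'E'
from fit import *
s=cap('scene')
b=cv2.resize(s['img'][100:220,360:490,::-1],None,fx=4,fy=4)
cv2.imwrite('pics/g11.png',b); print(telemetry.read_state()['eef_pos'])
E
```

```text
[0.41115292 0.23797711 0.01862282]
```

View pics/g11.png

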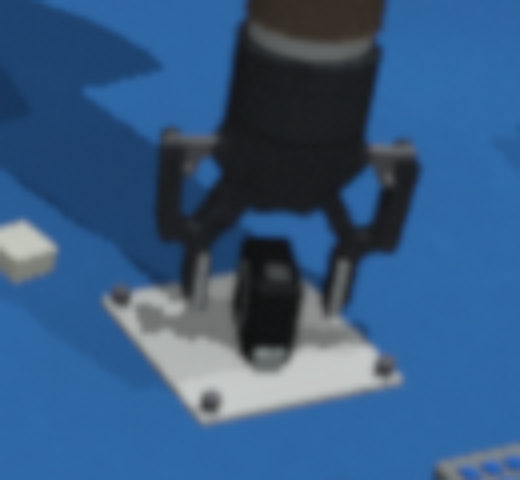

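Centred. Close and lift.

step_arm(increments=[0,0,0,0,0,0,0,0,0,0,0,0,0,0,0,0,0,0,0,0,0,0,0,0,0,0,0,0,0,0,0,0,0,0,0,0,0,0,0,0,0,0,0,0,0,0,0,5,0,0,0,0,0,0,10,0,0,0,0,0,0,15,0,0,0,0,0,0,20,0,0,0,0,0,0,25,0,0,0,0,0,0,25,0,0,0,0,0,0,20,0,0,0,0,0,0,0,0], force=60)

```text
time: 24.8
eef_pos: [0.4118, 0.2384, 0.1401]
orientation: [3.139, 0.003, 3.04]
contact_force: [0.3, -0.2, -2.4]
width: 0.344
```

step_arm(increments=[0,0,-0.8,-0.1,-40.2,0,0,0,0,-0.8,-0.1,-40.2,0,0,0,0,-0.8,-0.1,-40.2,0,0,0,0,-0.8,-0.1,-40.2,0,0,0,0,-0.8,-0.1,-40.2,0,0,0,0,-0.8,-0.1,-40.2,0,0,0,0,-0.8,-0.1,-40.2,0,0,0,0,-0.8,-0.1,-40.2,0,0,0,0,-0.8,-0.1,-40.2,0,0,0,0,-0.8,-0.1,-40.2,0,0,0,0,-0.8,-0.1,-40.2,0,0,0,0,-0.8,-0.1,-40.2,0,0,0,0,0,0,0,0,0,0,0,0,0,0,0,0])

```text
time: 26.55
eef_pos: [0.4086, -0.2438, 0.1373]
orientation: [3.14, -0.002, 2.872]
contact_force: [-1.1, 0.6, -2.2]
width: 0.345
```

```bash
python3 - <<'E'
from fit import *
s=telemetry.read_state();print(s['eef_pos'],np.degrees(s['orientation']))
s=cap('scene')
B=[((.4092,-.2443,-15.4,.060,.030,.126,.180),(0,0,255))]
overlay(s,B,140,70,170,150,4,'g12')
E
```

```text
[ 0.40861762 -0.24376198  0.1373367 ] [ 1.79916014e+02 -1.20017945e-01  1.64550333e+02]
```

View pics/g12.png

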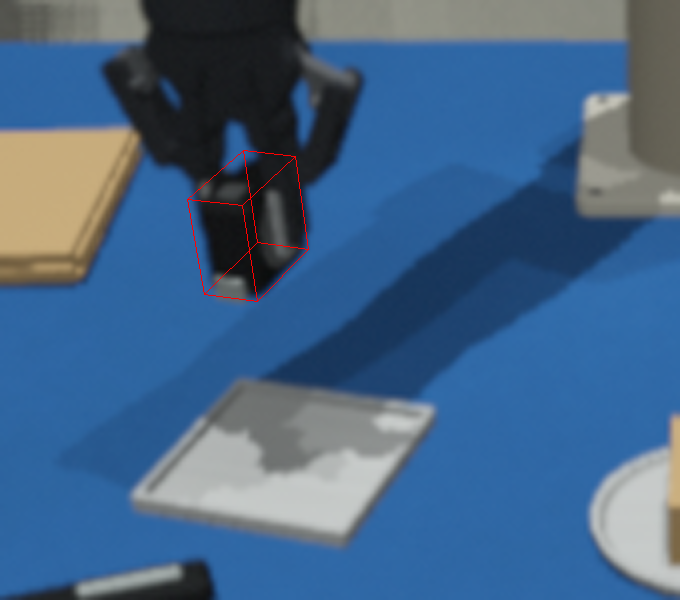

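step_arm(increments=[0,0,0,0,0,-25,0,0,0,0,0,0,-25,0,0,0,0,0,0,-25,0,0,0,0,0,0,-17,0,0,0,0,0,0,-12,0,0,0,0,0,0,-8,0,0,0,0,0,0,-5,0,0,0,0,0,0,-2.5,0,0,0,0,0,0,0,0,0,0,0,0,0,0,0,0,0,0,0,0,0,0.7,0,0,0,0,0,0,0.7,0,0,0,0,0,0,0.7,0,0,0,0,0,10,0.7,0,0,0,0,0,20,0.7,0,0,0,0,0,30,0.7,0,0,0,0,0,40,0.7,0,0,0,0,0,20,0.7])

```text
time: 28.85
eef_pos: [0.4107, -0.2451, 0.142]
orientation: [-3.141, 0.005, 2.872]
contact_force: [-0.3, -0.3, 0.3]
width: 0.703
```

step_arm(increments=[0,0,1.72,7.5,30.1,0,0.9,0,0,1.72,7.5,30.1,0,0.9,0,0,1.72,7.5,30.1,0,0.9,0,0,1.72,7.5,30.1,0,0.9,0,0,1.72,7.5,30.1,0,0.9,0,0,1.72,7.5,30.1,0,0.9,0,0,1.72,7.5,30.1,0,0.9,0,0,1.72,7.5,30.1,0,0.9,0,0,0,0,0,0,0.9,0,0,0,0,0,0,0.9])

```text
time: 30.1
eef_pos: [0.4695, -0.004, 0.1393]
orientation: [-3.141, 0.001, 3.112]
contact_force: [0.3, 0.1, 0.1]
width: 0.894
```

```bash
python3 - <<'E'
from fit import *
s=telemetry.read_state();print(s['eef_pos'],np.degrees(s['orientation']))
s=cap('scene');c=cap('top')
B=[((.4092,-.2443,-15.4,.060,.030,.004,.058),(0,0,255))]
overlay(s,B,140,90,230,160,3,'t1')
overlay(c,B,390,200,100,90,1,'t2')
a=cv2.imread('pics/t1.png'); overlay(c,B,395,205,80,80,6,'t2')
cv2.imwrite('pics/g13.png',np.hstack([a,cv2.resize(cv2.imread('pics/t2.png'),(480,480))])[:, -800:] if 0 else a)
E
```

```text
[ 0.46950926 -0.00396889  0.13933144] [-1.79992742e+02  4.79024832e-02  1.78330694e+02]
```

View pics/g13.png

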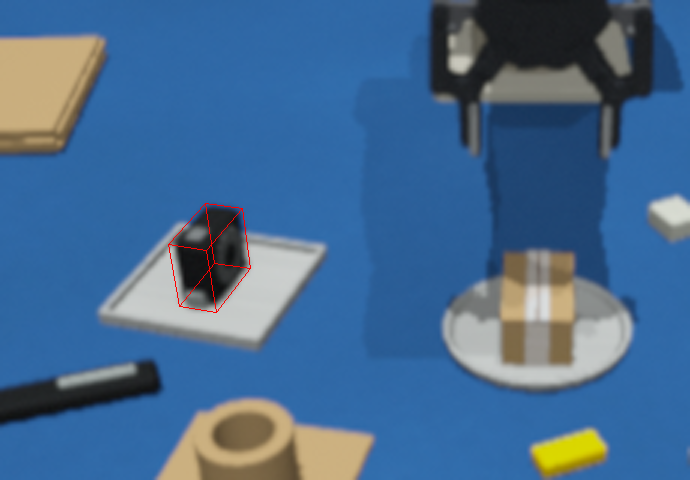

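View pics/t2.png

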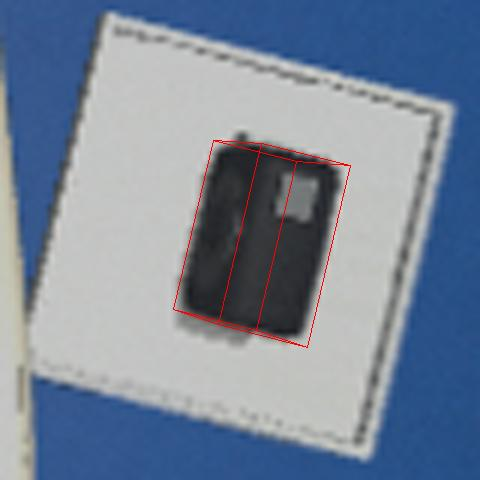

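step_arm(increments=[0,0,0,0,0.3,-25,0.9,0,0,0,0,0.3,-25,0.9,0,0,0,0,0,-22,0.9,0,0,0,0,0,-20,0.9,0,0,0,0,0,-16,0.9,0,0,0,0,0,-13,0.9,0,0,0,0,0,-7,0.9,0,0,0,0,0,0,0.9])

```text
time: 31.2
eef_pos: [0.4693, -0.0034, 0.0107]
orientation: [3.141, -0.0, 3.112]
contact_force: [-0.2, 0.8, 0.5]
width: 0.898
```

```bash
python3 - <<'E'
from fit import *
s=cap('scene')
b=cv2.resize(s['img'][120:230,260:390,::-1],None,fx=4,fy=4)
cv2.imwrite('pics/g14.png',b); print(telemetry.read_state()['eef_pos'])
E
```

```text
[ 0.46978143 -0.00324103  0.01110959]
```

View pics/g14.png

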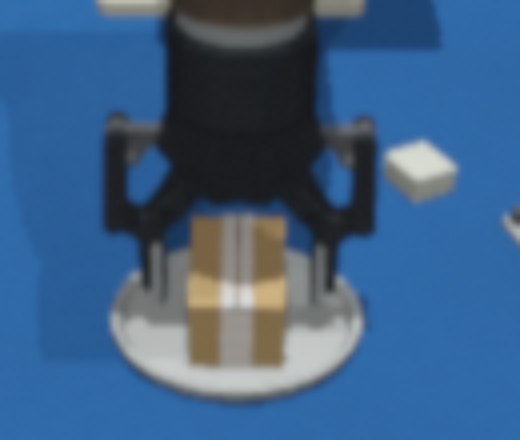

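step_arm(increments=[0,0,0,0,0,0,0,0,0,0,0,0,0,0,0,0,0,0,0,0,0,0,0,0,0,0,0,0,0,0,0,0,0,0,0,0,0,0,0,0,0,0,0,0,0,0,0,5,0,0,0,0,0,0,10,0,0,0,0,0,0,15,0,0,0,0,0,0,20,0,0,0,0,0,0,25,0,0,0,0,0,0,15,0,0,0,0,0,0,10,0,0,0,0,0,0,0,0], force=60)

```text
time: 33.0
eef_pos: [0.47, -0.0031, 0.1116]
orientation: [3.141, 0.002, 3.112]
contact_force: [-1.0, -0.1, -2.6]
width: 0.575
```

step_arm(increments=[0,0,2.34,-7.5,29.6,0,0,0,0,2.34,-7.5,29.6,0,0,0,0,2.34,-7.5,29.6,0,0,0,0,2.34,-7.5,29.6,0,0,0,0,2.34,-7.5,29.6,0,0,0,0,2.34,-7.5,29.6,0,0,0,0,2.34,-7.5,29.6,0,0,0,0,2.34,-7.5,29.6,0,0,0,0,0,0,0,0,0,0,0,0,0,0,0,0])

```text
time: 34.25
eef_pos: [0.409, 0.2331, 0.1102]
orientation: [-3.141, -0.001, -2.844]
contact_force: [-0.5, -1.3, -2.6]
width: 0.574
```

```bash
python3 - <<'E'
from fit import *
s=telemetry.read_state();print(s['eef_pos'],np.degrees(s['orientation']))
s=cap('scene')
B=[((.4098,.2333,17,.084,.050,.104,.144),(0,0,255)),((.4098,.2333,17,.084,.050,.004,.004),(0,255,0))]
overlay(s,B,350,80,150,150,4,'g15')
E
```

```text
[0.40904021 0.23313392 0.1102067 ] [-1.79970900e+02 -6.65064089e-02 -1.62948398e+02]
```

View pics/g15.png

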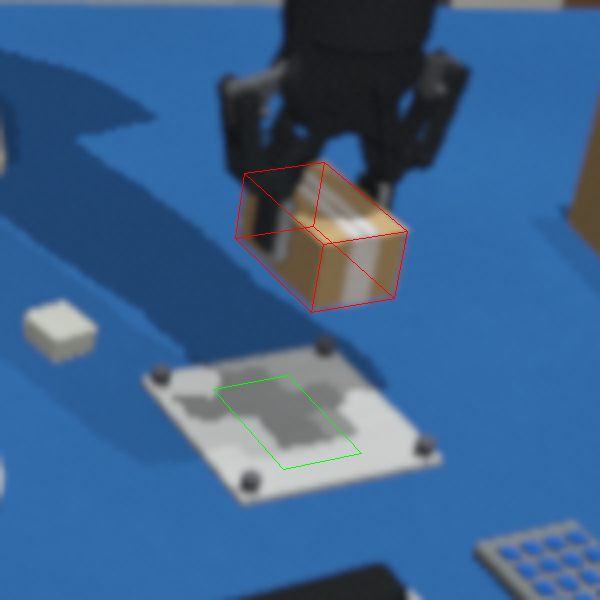

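The picture shows the carton held level, matching the predicted outline over the pegged plate (plate centre at about pixel 290, 425 in the crop). I'll check the state, then lower the carton.

```bash
python3 - <<'E'
from fit import *
s=telemetry.read_state();print(s['time'],s['eef_pos'],np.degrees(s['orientation']),s['width'])
E
```

```text
34.3 [0.40924405 0.23287437 0.11035472] [-1.79977826e+02 -5.14016627e-02 -1.62989371e+02] 0.5744948918753235
```

step_arm(increments=[0,0,0,0.3,0.2,-20,0,0,0,0,0.3,0.2,-20,0,0,0,0,0,0,-20,0,0,0,0,0,0,-15,0,0,0,0,0,0,-11,0,0,0,0,0,0,-7,0,0,0,0,0,0,-4,0,0,0,0,0,0,-2,0,0,0,0,0,0,-0.5,0,0,0,0,0,0,0,0,0,0,0,0,0,0,0.85,0,0,0,0,0,0,0.85,0,0,0,0,0,0,0.85,0,0,0,0,0,10,0.85,0,0,0,0,0,20,0.85,0,0,0,0,0,30,0.85,0,0,0,0,0,40,0.85,0,0,0,0,0,20,0.85])

```text
time: 36.55
eef_pos: [0.4113, 0.2348, 0.1344]
orientation: [3.14, 0.005, -2.844]
contact_force: [-0.3, -0.2, -0.5]
width: 0.851
```

step_arm(increments=[0,0,0,18.3,-34.7,0,1,0,0,0,18.3,-34.7,0,1,0,0,0,18.3,-34.7,0,1,0,0,0,18.3,-34.7,0,1,0,0,0,18.3,-34.7,0,1,0,0,0,18.3,-34.7,0,1,0,0,0,18.3,-34.7,0,1,0,0,0,18.3,-34.7,0,1,0,0,0,18.3,-34.7,0,1,0,0,0,18.3,-34.7,0,1,0,0,0,18.3,-34.7,0,1,0,0,0,18.3,-34.7,0,1,0,0,0,0,0,0,1,0,0,0,0,0,0,1])

```text
time: 38.3
eef_pos: [0.6294, -0.182, 0.1315]
orientation: [3.141, 0.0, -2.844]
contact_force: [0.1, 0.5, -0.7]
width: 1.005
```

```bash
python3 - <<'E'
from fit import *
s=telemetry.read_state();print(s['eef_pos'],np.degrees(s['orientation']))
s=cap('scene');c=cap('top')
B=[((.4098,.2333,17,.084,.050,.004,.044),(0,0,255)),((.6296,-.1834,17,.060,.060,.004,.049),(0,0,255))]
overlay(s,B,130,90,350,200,2,'g16')
overlay(c,B,155,205,100,90,4,'t1');overlay(c,B,355,95,100,90,4,'t2')
cv2.imwrite('pics/g17.png',np.hstack([cv2.imread('pics/t1.png'),cv2.imread('pics/t2.png')]))
E
```

```text
[ 0.62938563 -0.18201774  0.13153745] [ 1.79939059e+02  8.63815427e-03 -1.62957628e+02]
```

View pics/g16.png

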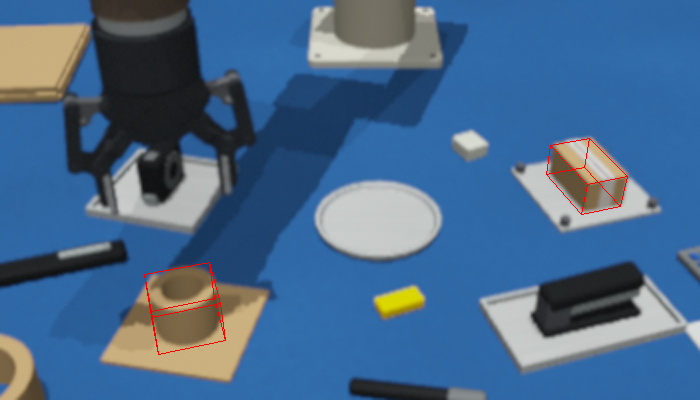

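View pics/g17.png

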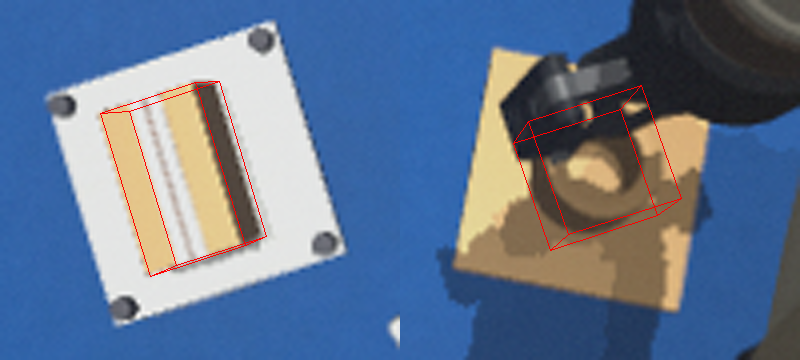

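step_arm(increments=[0,0,0,0,-0.4,-25,1,0,0,0,0,-0.4,-25,1,0,0,0,0,-0.2,-22,1,0,0,0,0,0,-18,1,0,0,0,0,0,-14,1,0,0,0,0,0,-10,1,0,0,0,0,0,-5,1,0,0,0,0,0,0,1,0,0,0,0,0,0,1])

```text
time: 39.52
eef_pos: [0.6304, -0.1835, 0.0131]
orientation: [-3.141, 0.002, -2.844]
contact_force: [-0.6, -0.2, -0.0]
width: 0.995
```

```bash
python3 - <<'E'
from fit import *
s=cap('scene')
b=cv2.resize(s['img'][150:290,160:290,::-1],None,fx=4,fy=4)
cv2.imwrite('pics/g18.png',b); print(telemetry.read_state()['eef_pos'])
E
```

```text
[ 0.63037473 -0.18351568  0.01319461]
```

View pics/g18.png

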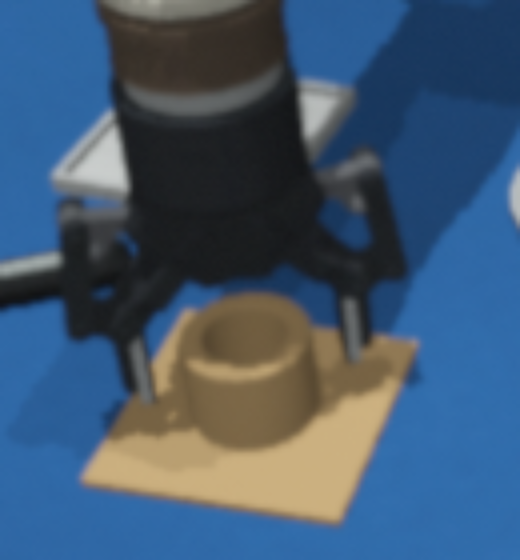

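step_arm(increments=[0,0,0,0,0,0,0,0,0,0,0,0,0,0,0,0,0,0,0,0,0,0,0,0,0,0,0,0,0,0,0,0,0,0,0,0,0,0,0,0,0,0,0,0,0,0,0,5,0,0,0,0,0,0,10,0,0,0,0,0,0,15,0,0,0,0,0,0,20,0,0,0,0,0,0,25,0,0,0,0,0,0,15,0,0,0,0,0,0,10,0,0,0,0,0,0,0,0], force=40)

```text
time: 41.32
eef_pos: [0.6303, -0.1834, 0.1132]
orientation: [-3.141, 0.002, -2.844]
contact_force: [-0.4, -0.6, -2.5]
width: 0.685
```

step_arm(increments=[0,0,0,-20,22.5,0,0,0,0,0,-20,22.5,0,0,0,0,0,-20,22.5,0,0,0,0,0,-20,22.5,0,0,0,0,0,-20,22.5,0,0,0,0,0,-20,22.5,0,0,0,0,0,-20,22.5,0,0,0,0,0,-20,22.5,0,0,0,0,0,0,0,0,0,0,0,0,0,0,0,0])

```text
time: 42.58
eef_pos: [0.47, -0.0035, 0.1122]
orientation: [3.142, 0.0, -2.844]
contact_force: [0.8, 1.0, -0.7]
width: 0.684
```

```bash
python3 - <<'E'
from fit import *
s=telemetry.read_state();print(s['eef_pos'],np.degrees(s['orientation']))
s=cap('scene')
B=[((.470,-.0036,0,.060,.060,.104,.149),(0,0,255)),((.470,-.0036,0,.060,.060,.004,.004),(0,255,0))]
overlay(s,B,250,80,150,150,4,'g19')
E
```

```text
[ 0.47003246 -0.00345913  0.11216593] [ 1.79999986e+02  2.76879012e-02 -1.62936870e+02]
```

View pics/g19.png

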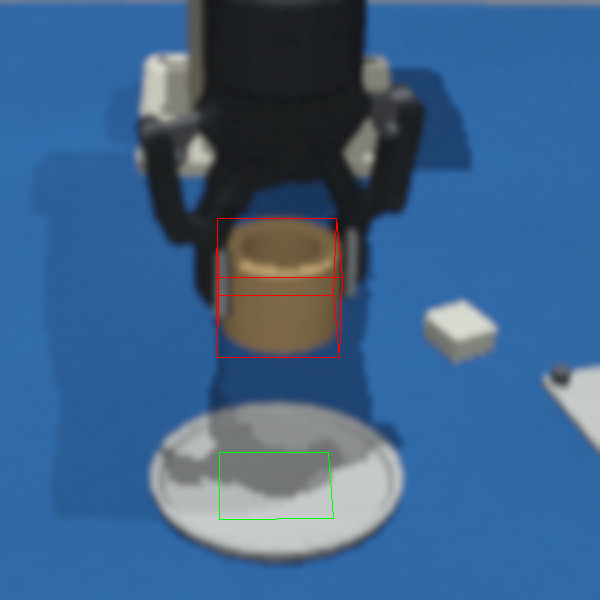

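step_arm(increments=[0,0,0,0,-0.5,-20,0,0,0,0,0,-0.5,-20,0,0,0,0,0,0,-20,0,0,0,0,0,0,-15,0,0,0,0,0,0,-11,0,0,0,0,0,0,-7,0,0,0,0,0,0,-4,0,0,0,0,0,0,-2,0,0,0,0,0,0,-0.5,0,0,0,0,0,0,0,0,0,0,0,0,0,0,1,0,0,0,0,0,0,1,0,0,0,0,0,0,1,0,0,0,0,0,0,1,0,0,0,0,0,10,1,0,0,0,0,0,20,1,0,0,0,0,0,30,1,0,0,0,0,0,40,1])

```text
time: 44.88
eef_pos: [0.4691, -0.0043, 0.1139]
orientation: [3.141, -0.001, -2.844]
contact_force: [0.3, 0.0, 0.4]
width: 0.997
```

step_arm(increments=[0,0,0,0,0,40,1,0,0,0,-20,-15,20,1,0,0,0,-20,-25,10,1,0,0,0,-20,-25,0,1,0,0,0,-15,-25,0,1,0,0,0,-15,-25,0,1,0,0,0,-10,-25,0,1,0,0,0,0,0,0,1,0,0,0,0,0,0,1])

```text
time: 46.0
eef_pos: [0.3701, -0.144, 0.1833]
orientation: [3.141, 0.001, -2.844]
contact_force: [-0.7, -0.5, -0.6]
width: 0.998
```

```bash
python3 - <<'E'
from fit import *
s=telemetry.read_state();print(s['time'],s['eef_pos'])
s=cap('scene','sf');c=cap('top')
R=(0,0,255);G=(0,255,0)
B=[((.470,-.0036,0,.060,.060,.004,.049),R),((.4098,.2333,17,.084,.050,.004,.044),R),((.6243,.1851,-73,.104,.034,.004,.012),G),((.6243,.1851,-73,.104,.028,.033,.051),R),((.4092,-.2443,-15.4,.060,.030,.004,.058),R)]
overlay(s,B,130,90,370,200,2,'g20'); overlay(c,B,150,90,330,220,2,'g21')
E
```

```text
46.0 [ 0.37005156 -0.14398812  0.18334945]
```

View pics/g20.png

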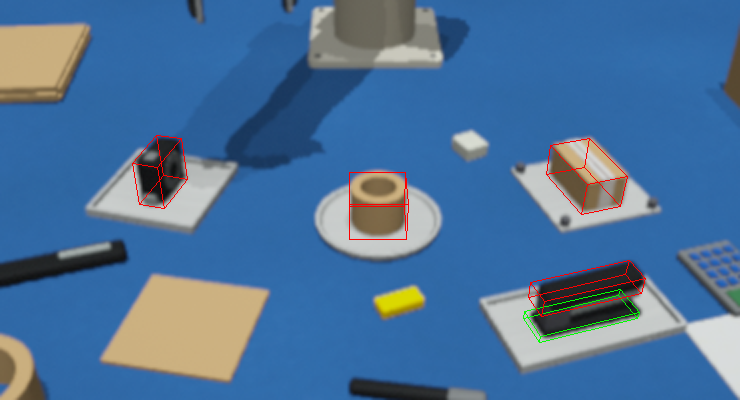

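View pics/g21.png

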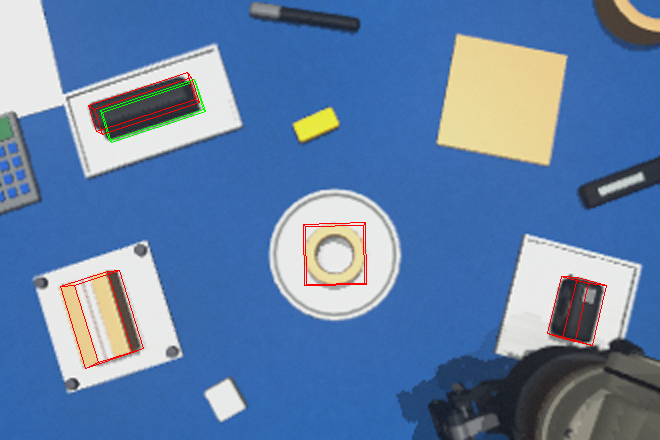

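All four things match their target outlines to within a few millimetres in both views, and the arm is clear of them. I'm handing in.

```bash
python3 - <<'E'
from h import *
print(robot.finish_job())
E
```

```text
the job is handed in; nothing more can be done
None
```

I moved the roll to the card pad, then the stapler to the oblong tray, the tape measure to the square tray, the carton to the pegged plate, and finally the roll from the pad to the round dish. I handed the job in at about 46 s of the 128 s allowed; no verdict was reported.

**Last checks:** In both cameras all four things stand upright on their floors. By eye against the predicted outlines, the carton, measure and roll are within about 1–3 mm of the middle. The stapler is within about 4 mm and lies along its tray. The gripper was open and clear of everything, with measured forces at noise level (under 1 N).

**What went wrong:** On the first stapler carry I chose a yaw that drove the last joint to the end of its range (3.1406, limit given as 3.14 rad). The tool tilted about 20° in mid-air with the stapler held. I straightened it and turned it the other way instead, and nothing slipped or touched. I had no way to check whether that momentary reading counts as passing the joint range.

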